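# Free the mill's loading slide

## Task

Free the loading slide and draw it out so that the finished part can be changed. Take the knurled knob of the captive locking screw, pull it straight up against its spring until you feel its thread, and keep that light pull while you unscrew it, anticlockwise seen from above, until it comes to its stop and stays up by itself; the thread strips easily, so pull and turn only finger-tight and never force the screw. Then draw the slide by its black handle fully out to its front stop and let go; leave the small things lying around it where they are.

Things in the scene. Friction and masses are not known exactly. Their poses are not given: they have to be found in the camera images.
- slide_base: loading slide, fixed on the perforated aluminium plate (12 mm thick): dark steel base 200 x 120 x 15 mm, a guide rail topped by a dark steel strip along each long side, and a steel bridge across the rear part whose top is 52 mm above the base's underside. Origin: centre of the underside; z up; x from the front (handle end) to the rear, so the slide draws out along -x, towards the robot
- knob_rest (a point): centre of the screw's knob in its resting (down) position, on the vertical screw axis 45 mm behind the base's origin, 91 mm above the base's underside. Fixed to the base. Under the knob, 2 mm below its lower face at rest, is a round collar 33 mm across and 26 mm tall that holds the thread
- lock_screw: captive locking screw: steel knurled round knob 27 mm across, 22 mm tall, on a vertical shank above the bridge; its nose sits 8 mm deep in a hole of the slide. A spring presses it down (4 N at rest, 0.35 N more per mm). Origin on its axis, 91 mm below the knob's centre; its angle tells nothing of the thread. Over 45 N on the screw or its thread (0.4 N m at the stop) spoils it
- collar_top (a point): centre of the top of the fixed collar (33 mm across, 26 mm tall) under the knob; inside is the thread: right-hand, lead 16 mm (2.5 mm per rad). Pulled up 3 to 8 mm, the screw meets it; turned anticlockwise with the pull following the rise, it takes hold within 2.5 rad (1 mm end play) and stays up if let go; let go sooner it springs down but keeps its angle. So use several grasps
- screw_lift (a joint): how far the screw has risen, m: 0 = down; 0.0101 = let go at its stop, up to 0.0015 more while pulled. The stop comes 1.6 to 3.7 rad of turning from the start; there the torque (0.1 N m or less on the way) rises sharply
- slide (a joint): how far the slide is drawn out, m: 0 = in, locked; 0.055 = at its front stop. It moves with about 2 N of drag
- slide_handle (a point): upright black handle of the slide, round, tapered (15 mm across at the foot, 23 mm near the top), 49 mm tall, 62 mm ahead of the base's origin while the slide is in; this point is on its axis, half-way up, 58 mm above the base's underside and 29 mm above the slide's top. It moves with the slide
- chip_brush: brush, 190 mm long, lying on the plate beside the base; bystander
- collet_nut: dark round collet nut, 32 mm across, 20 mm tall; bystander
- spare_blank: aluminium block 34 x 50 x 20 mm; bystander
- hex_key: small dark hexagon key, 100 mm, behind the base; bystander

How it is judged:
On the way:
1. the screw has been driven up to its stop and stays up by itself, untouched, with the slide still in (value of joint screw_lift above 0.0097 m and contact force between the fingers and lock_screw below 0.2 N and value of joint slide below 0.01 m), for 0.2 s.
At the end, for the whole second after the job is handed in: The screw stands up at its stop by itself (risen more than 9.7 mm), the slide is drawn out to its front stop (more than 51 of 55 mm), and all is let go and at rest (value of joint screw_lift above 0.0097 m and value of joint slide above 0.051 m and linear speed of lock_screw below 0.01 m/s); the robot touches nothing.
It fails at once if the screw is forced: more than 45 N between it and the thread, its stop or the slide (contact force between lock_screw and slide_base above 45 N).
It fails at once if one of the small things around the slide is shifted by more than 20 mm (distance of any of chip_brush, collet_nut, spare_blank, hex_key from where it was at the start of the episode above 0.02 m).
It also fails if it takes over 72 s, if anything falls off the work surface, if the arm or the gripper's body presses on something with over 40 N, if the wrist force passes 120 N, or if a joint passes its speed limit or range.

## Robot

A 6-joint arm with a two-finger parallel gripper is mounted at the origin on the work surface. World frame = base frame: x ahead of the robot, y to its left, z up, the work surface at z = 0. Lengths are in m, angles in rad, forces in N, time in s.
With the tool pointing down it reaches from about 0.25 to 0.775 m from the base axis. Payload 4 kg.
Tool frame: the origin (TCP) lies on the centre line of the jaws, within the pads' length; the fingertips stand 22 mm ahead of it and the grasp point (between the pads) lies 3 mm ahead of it; z points along the fingers, y is the direction in which the jaws open and shut (so a half turn about z gives the same grasp; the last joint's range is limited). The gripper opens to 94 mm and grips with 3 to 60 N. Pads are 16 mm wide; open, the fingers measure 119 mm over their backs; the gripper's body (75 mm by 177 mm) begins 78 mm behind the grasp point.
Start: joints at [-0.103, 0.087, 1.371, -0, 1.684, -0.103], TCP at [0.55, -0, 0.228] pointing down, gripper open.
Joint ranges: [-3.1, 3.1], [-0.76, 2.03], [0.27, 2.55], [-1.08, 4.22], [0.17, 2.65], [-2.57, 2.57]. Speed limits (rad/s): [2.79, 2.79, 3.14, 3.14, 3.14, 3.14].

## Interface

Orientations are given as [roll, pitch, yaw] about the fixed x, y, z axes, in that order (R = Rz(yaw) Ry(pitch) Rx(roll)).
In Python, from bench import robot gives the robot as it stands. The module is installed in compiled form; this text tells all that it offers.
- The arm moves only by the shell command python3 -m inch 'ROWS'. ROWS is JSON, a list of rows, each an object with "linear": the shift along the world's x, y, z scaled (see below), a list of three; "twist": the turn about the world's z scaled (see below); "gripper": the opening, from 0 (shut) to 1 (fully open). In form: [{"linear": [x, y, z], "twist": twist, "gripper": gripper}, ...]. A call has 1 to 10 rows; each row is the pose to reach, as a shift and turn from the pose commanded when the call began; what a row does not reach only later rows make up. The controller multiplies each number of a shift by 0.1 m and each number of a turn by 60 degrees. A row lasts 1/12 s, in which the tool goes at most 41.7 mm and 7.16 degrees, less where a joint would pass 70% of its speed; a pose out of reach is approached as far as the arm can. A call with a number of a shift or a turn outside -1 to 1 is refused whole. A call with a gripper value outside its range is refused whole. The fingers move at their own pace and stop on an object; the grip force is fixed at half the most. Time passes only in rows, so rows that repeat a pose let the fingers close. It gives the time, the measured TCP pose, the force and the opening at its end, in the units of the state.
- robot.get_obs(): the state, without advancing time (a new reading comes with each control period).
- robot.snapshot(name): name is "scene" or "side" or "wrist"; returns a dict with "image" (384x512x3 uint8, red, green, blue), "depth" (384x512 float32, m along the optical axis (not along the pixel's ray), 0 where there is no reading), "mtx" (3x3 intrinsics, pixels), "rvec" (rotation vector, rad) and "tvec" (3), from world to camera coordinates, as OpenCV has them; the wrist camera has in their place "hand_eye" (4x4, takes a point from camera to tool coordinates, whose origin is the TCP and whose axes are the flange's). Camera axes: x right, y down, z forward; pixel columns grow to the right and rows downward; lengths in m; the calibration is good to about 2 mm. A picture is of the moment at which its call begins: read the wrist's pose just before it.
- robot.close_job(): hands the job in, once; it reports no verdict.
The state is a dict: "time": time; "joint_positions": joint angles; "qvel": joint speeds; "joint_torque": joint torques, N m; "tool_pos": TCP position; "ee_rot": TCP orientation; "wrist_force": force on the tool from outside, world axes, zero at the start; "wrist_torque": the same for the moment, N m; "width": finger opening in m.
Only numpy, scipy, OpenCV 4.12 (cv2) and the standard library are available. Lean on these libraries where they do the work, as an engineer would, in place of code of your own. Each camera call takes 0.05 s, during which the arm holds its last target.

## Working session

There is one attempt and no reset: what is moved stays moved. The work goes in short steps, Python scripts to look and compute and a shell command to move; the robot and the scene stay as the last step left them, time stands still between calls to the robot, and variables do not carry over. Pictures are saved under pics/ and viewed, and the job is handed in when it is done.

```bash
mkdir -p pics
cat > h.py <<'E'
from bench import robot
import cv2, numpy as np
def snap(n,f):
    o=robot.get_obs(); s=robot.snapshot(n)
    cv2.imwrite(f'pics/{f}.png', s['image'][:,:,::-1]); np.savez(f'pics/{f}.npz',tool_pos=o['tool_pos'],ee_rot=o['ee_rot'],**s); return o,s
def show(o):
    for k,v in o.items(): print(k,np.round(v,4))
E
python3 - <<'E'
from h import *
o,_=snap('scene','s0'); snap('side','d0'); snap('wrist','w0'); show(o)
E
```

```text
time 0.0
joint_positions [-0.1031  0.0879  1.3722 -0.      1.6836 -0.1031]
qvel [-0.0006 -0.0005 -0.001  -0.0005 -0.0017 -0.0006]
joint_torque [ 1.30000e-03 -3.40183e+01 -3.02424e+01  7.18000e-02  3.30000e-02
 -1.00000e-04]
tool_pos [0.5495 0.     0.2263]
ee_rot [-3.1394e+00 -2.0000e-04  1.5708e+00]
wrist_force [ 0.3229  0.1447 -0.006 ]
wrist_torque [0.0727 0.0184 0.012 ]
width 0.094
```

View pics/s0.png

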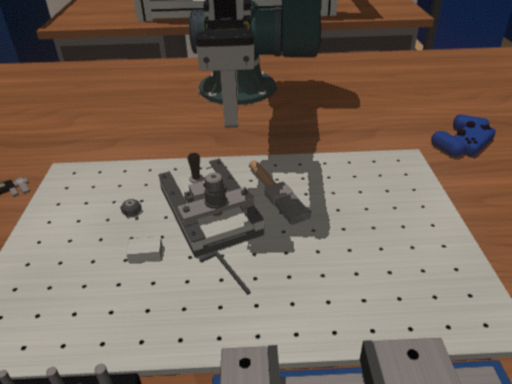

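View pics/d0.png

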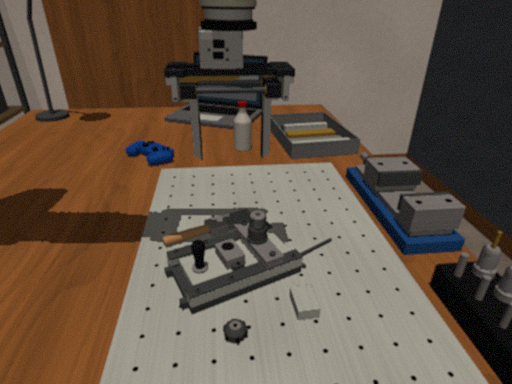

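View pics/w0.png

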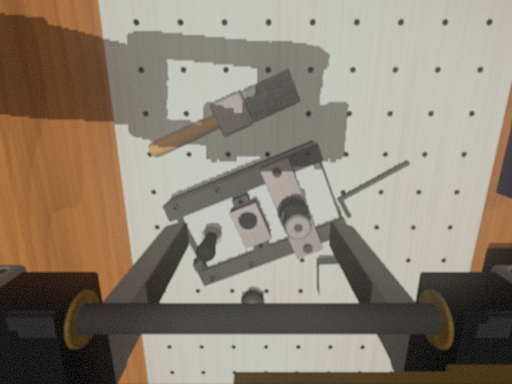

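Run:
```python
import cv2
for n,(x,y,w,h) in dict(s0=(150,140,130,115),d0=(150,195,190,125),w0=(140,120,230,180)).items():
    i=cv2.imread(f'pics/{n}.png')[y:y+h,x:x+w]; k=min(800//w,600//h); print(n,k)
    cv2.imwrite(f'pics/{n}c.png',cv2.resize(i,None,fx=k,fy=k,interpolation=cv2.INTER_CUBIC))
```

```text
s0 5
d0 4
w0 3
```

View pics/s0c.png

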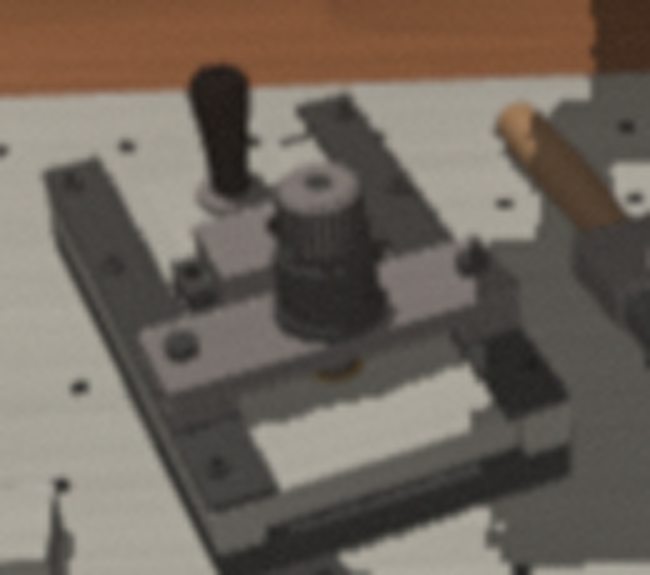

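View pics/d0c.png

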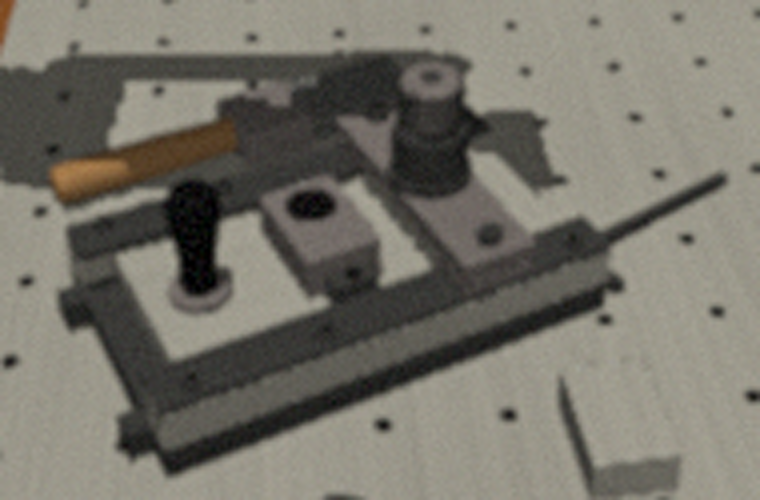

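View pics/w0c.png

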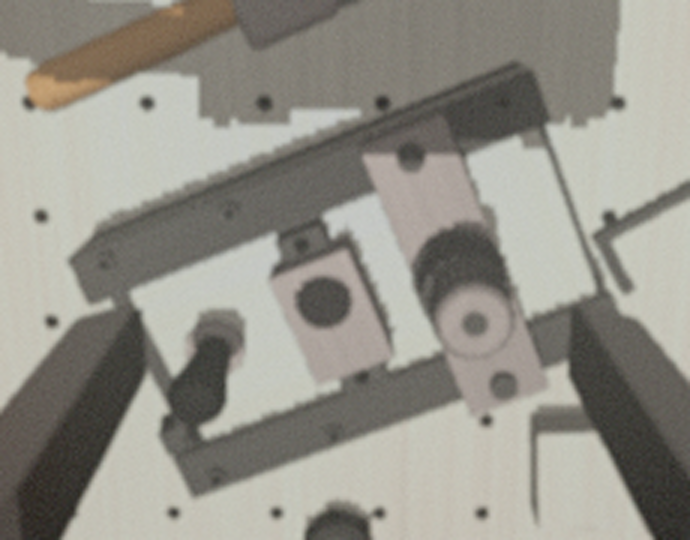

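```bash
cat >> h.py <<'E'
from scipy.spatial.transform import Rotation as Ro
def cam(f):
    s=np.load(f'pics/{f}.npz')
    if 'hand_eye' in s:
        T=np.eye(4);T[:3,:3]=Ro.from_euler('xyz',s['ee_rot']).as_matrix();T[:3,3]=s['tool_pos']; T=np.linalg.inv(T@s['hand_eye'])
    else:
        T=np.eye(4);T[:3,:3]=cv2.Rodrigues(s['rvec'])[0];T[:3,3]=s['tvec'].ravel()
    return s,T
def ray(f,p):
    s,T=cam(f); I=np.linalg.inv(T); d=I[:3,:3]@np.linalg.inv(s['mtx'])@[p[0],p[1],1]
    return I[:3,3],d/np.linalg.norm(d)
def tri(obs):
    A=np.zeros((3,3));b=np.zeros(3);R=[ray(*o) for o in obs]
    for c,d in R:
        M=np.eye(3)-np.outer(d,d);A+=M;b+=M@c
    X=np.linalg.solve(A,b)
    return X,[round(1000*np.linalg.norm((np.eye(3)-np.outer(d,d))@(X-c)),1) for c,d in R]
def dep(f,p):
    s,T=cam(f);z=s['depth'][int(round(p[1])),int(round(p[0]))]; I=np.linalg.inv(T)
    return I[:3,:3]@(np.linalg.inv(s['mtx'])@[p[0],p[1],1]*z)+I[:3,3]
E
python3 - <<'E'
from h import *
np.set_printoptions(precision=4,suppress=True)
P=dict(knobtop=((213.6,176.2),(258,214.25),(298.3,227.7)),htop=((193.8,155.6),(198,243),(205.7,253.3)),hfoot=((195.6,178.4),(200,267.5),(213.3,231.7)))
for n,q in P.items():
    o=list(zip(('s0','d0','w0'),q)); print(n,*tri(o),tri(o[:2])[0]); print([dep(*a) for a in o])
# base corners via depth in wrist: 
for p in [(167,205),(318,144),(205,283),(340,245)]: print(p,dep('w0',p))
E
```

```text
knobtop [ 0.5887 -0.0333  0.1129] [np.float64(0.4), np.float64(0.7), np.float64(0.4)] [ 0.5891 -0.0333  0.113 ]
[array([ 0.5895, -0.033 ,  0.1139]), array([ 0.5891, -0.0357,  0.1141]), array([ 0.588 , -0.0326,  0.1143])]
htop [ 0.4902 -0.0733  0.0908] [np.float64(0.1), np.float64(0.3), np.float64(0.3)] [ 0.4904 -0.0735  0.0909]
[array([ 0.4926, -0.0731,  0.0924]), array([ 0.4908, -0.077 ,  0.0935]), array([ 0.4906, -0.0715,  0.0941])]
hfoot [ 0.4901 -0.0726  0.0402] [np.float64(3.1), np.float64(0.1), np.float64(3.1)] [ 0.4905 -0.0751  0.0423]
[array([ 0.4961, -0.0744,  0.0461]), array([ 0.4909, -0.0805,  0.0471]), array([ 0.4918, -0.0668,  0.0459])]
(167, 205) [ 0.4376 -0.031   0.0482]
(318, 144) [0.6234 0.0383 0.0117]
(205, 283) [ 0.4781 -0.1388  0.0475]
(340, 245) [0.596  0.0049 0.2296]
```

```bash
python3 -m inch '[{"linear":[0.04,-0.035,0],"twist":-0.1,"gripper":1},{"linear":[0.08,-0.07,0],"twist":-0.2,"gripper":1},{"linear":[0.12,-0.1,0],"twist":-0.3,"gripper":1},{"linear":[0.16,-0.135,0],"twist":-0.4,"gripper":1},{"linear":[0.2,-0.17,0],"twist":-0.5,"gripper":1},{"linear":[0.24,-0.2,0],"twist":-0.6,"gripper":0.8},{"linear":[0.28,-0.235,0],"twist":-0.7,"gripper":0.7},{"linear":[0.32,-0.27,0],"twist":-0.8,"gripper":0.6},{"linear":[0.36,-0.3,0],"twist":-0.9,"gripper":0.6},{"linear":[0.392,-0.333,0],"twist":-1,"gripper":0.6}]'
python3 -c "
from h import *
show(robot.get_obs())"
```

```text
time: 0.98
tool_pos: [0.5893, -0.0334, 0.2269]
ee_rot: [-3.141, 0.001, 0.518]
wrist_force: [-0.2, -0.3, -0.2]
width: 0.0639
time 0.9833
joint_positions [-0.1527  0.178   1.2706  0.      1.694   0.8997]
qvel [-5.5400e-02  8.8400e-02 -1.0290e-01 -4.0000e-04  1.5300e-02  1.1863e+00]
joint_torque [  0.2072 -38.2974 -30.1606   0.0553  -0.0578  -0.9846]
tool_pos [ 0.5893 -0.0334  0.2269]
ee_rot [-3.141e+00  8.000e-04  5.184e-01]
wrist_force [-0.1563 -0.3069 -0.2015]
wrist_torque [ 0.0291  0.0863 -0.0148]
width 0.0639
```

```bash
python3 -m inch '[{"linear":[0,0,-0.05],"twist":-0.1,"gripper":0.6},{"linear":[0,0,-0.1],"twist":-0.2,"gripper":0.6},{"linear":[0,0,-0.15],"twist":-0.3,"gripper":0.6},{"linear":[0,0,-0.2],"twist":-0.4,"gripper":0.6},{"linear":[0,0,-0.25],"twist":-0.5,"gripper":0.6},{"linear":[0,0,-0.3],"twist":-0.6,"gripper":0.6},{"linear":[0,0,-0.35],"twist":-0.7,"gripper":0.6},{"linear":[0,0,-0.4],"twist":-0.8,"gripper":0.6},{"linear":[0,0,-0.4],"twist":-0.9,"gripper":0.6},{"linear":[0,0,-0.4],"twist":-1,"gripper":0.6}]'
python3 -m inch '[{"linear":[0,0,0],"twist":-0.1,"gripper":0.6},{"linear":[0,0,0],"twist":-0.2,"gripper":0.6},{"linear":[0,0,0],"twist":-0.3,"gripper":0.6},{"linear":[0,0,0],"twist":-0.3,"gripper":0.6},{"linear":[0,0,0],"twist":-0.3,"gripper":0.6}]'
python3 -c "
from h import *
o,_=snap('wrist','w1');snap('scene','s1');show(o)
i=cv2.imread('pics/w1.png');cv2.imwrite('pics/w1b.png',cv2.resize(i,None,fx=1.5,fy=1.5))
i=cv2.imread('pics/s1.png')[110:240,140:290];cv2.imwrite('pics/s1b.png',cv2.resize(i,None,fx=4,fy=4,interpolation=2))"
```

```text
time: 1.82
tool_pos: [0.5887, -0.0332, 0.1863]
ee_rot: [3.141, 0.002, -0.529]
wrist_force: [0.6, 0.5, 0.2]
width: 0.0566
time: 2.23
tool_pos: [0.589, -0.0333, 0.1871]
ee_rot: [3.141, 0.001, -0.835]
wrist_force: [-0.6, 0.3, 0.4]
width: 0.0564
time 2.2333
joint_positions [-0.1525  0.1875  1.3381  0.      1.6168  2.2534]
qvel [ 0.0011 -0.0021 -0.0025  0.0002 -0.0001 -0.0035]
joint_torque [-1.19000e-02 -3.81203e+01 -3.01053e+01 -3.84000e-02 -6.24000e-02
  1.00500e-01]
tool_pos [ 0.589  -0.0333  0.1871]
ee_rot [ 3.141e+00  7.000e-04 -8.351e-01]
wrist_force [-0.6142  0.3077  0.408 ]
wrist_torque [ 0.086   0.0284 -0.0592]
width 0.0564
```

View pics/w1b.png

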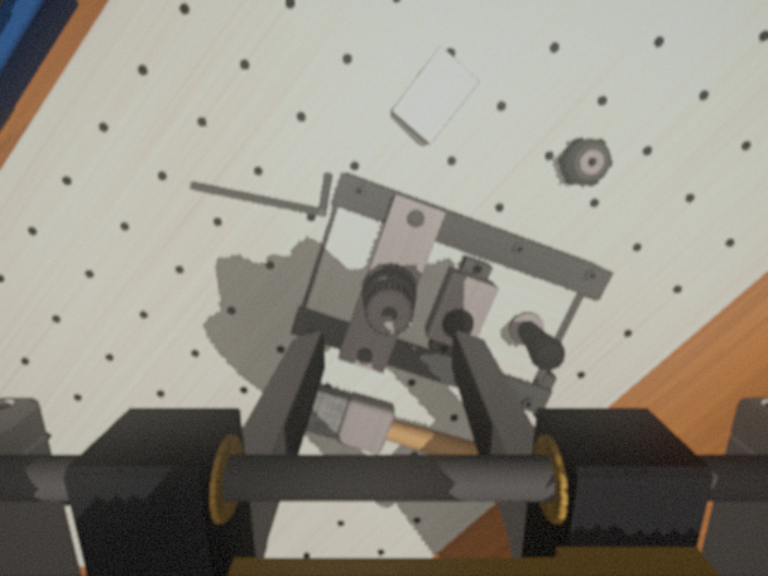

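View pics/s1b.png

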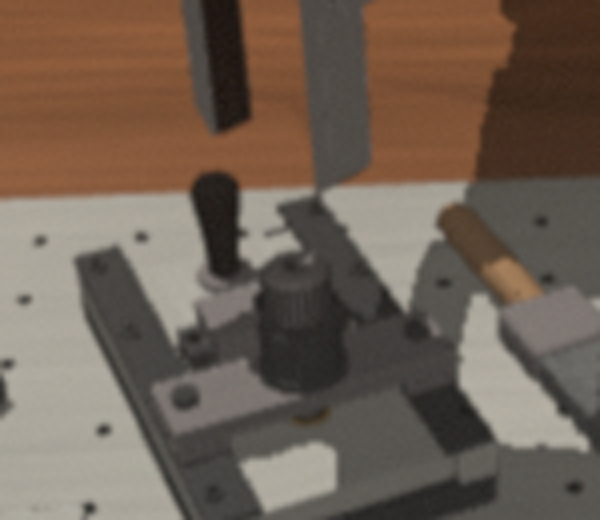

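Run:
```python
from h import *
np.set_printoptions(precision=4,suppress=True)
o=[('s0',(213.6,176.2)),('d0',(258,214.25)),('w0',(298.3,227.7)),('w1',(258.7,208))]
print(tri(o),tri(o[2:]),dep(*o[3]))
# axis-line fingers midpoint check in tool coordinates at z=.113
s,T=cam('w1'); c,d=ray('w1',(258.7,208)); print(c+d*(0.1135-c[2])/d[2])
```

```text
(array([ 0.5886, -0.0331,  0.113 ]), [np.float64(0.2), np.float64(1.0), np.float64(0.3), np.float64(0.6)]) (array([ 0.5882, -0.0329,  0.1136]), [np.float64(0.1), np.float64(0.1)]) [ 0.5885 -0.033   0.1144]
[ 0.5883 -0.0328  0.1135]
```

```bash
python3 -m inch '[{"linear":[-0.004,0.002,-0.12],"twist":0,"gripper":0.6},{"linear":[-0.004,0.002,-0.24],"twist":0,"gripper":0.6},{"linear":[-0.004,0.002,-0.36],"twist":0,"gripper":0.6},{"linear":[-0.004,0.002,-0.48],"twist":0,"gripper":0.6},{"linear":[-0.004,0.002,-0.58],"twist":0,"gripper":0.6},{"linear":[-0.004,0.002,-0.65],"twist":0,"gripper":0.6},{"linear":[-0.004,0.002,-0.7],"twist":0,"gripper":0.6},{"linear":[-0.004,0.002,-0.7],"twist":0,"gripper":0.6},{"linear":[-0.004,0.002,-0.7],"twist":0,"gripper":0.6}]'
python3 -c "
from h import *
o,_=snap('side','d2');show(o)
i=cv2.imread('pics/d2.png')[170:300,150:330];cv2.imwrite('pics/d2b.png',cv2.resize(i,None,fx=4,fy=4,interpolation=2))"
```

```text
time: 3.08
tool_pos: [0.5889, -0.0331, 0.1174]
ee_rot: [3.141, 0.0, -0.838]
wrist_force: [0.8, 0.1, -0.1]
width: 0.0565
time 3.0833
joint_positions [-0.1522  0.2206  1.4391 -0.      1.4821  2.2563]
qvel [-0.0001 -0.0096 -0.0196  0.0016  0.0005 -0.0021]
joint_torque [-3.90000e-03 -3.79827e+01 -2.86569e+01 -3.45000e-02 -5.85000e-02
 -1.00000e-04]
tool_pos [ 0.5889 -0.0331  0.1174]
ee_rot [ 3.1415e+00  1.0000e-04 -8.3770e-01]
wrist_force [ 0.7606  0.1019 -0.0903]
wrist_torque [0.1056 0.1112 0.0234]
width 0.0565
```

View pics/d2b.png

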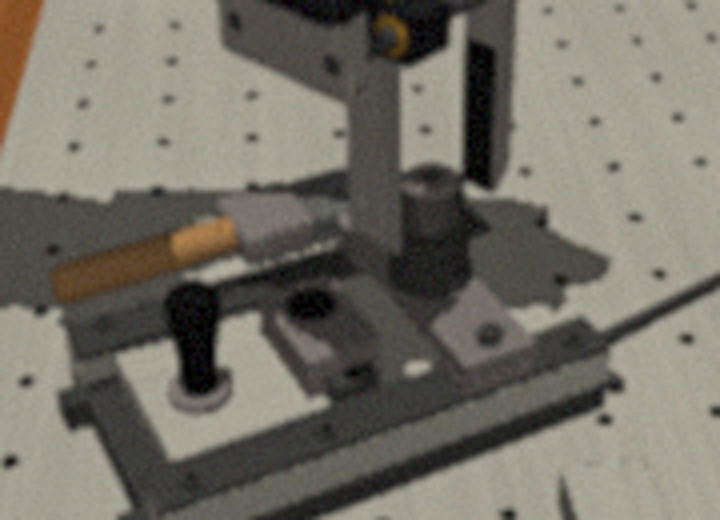

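```bash
python3 -m inch '[{"linear":[-0.003,0,0],"twist":0,"gripper":0.4},{"linear":[-0.003,0,0],"twist":0,"gripper":0.3},{"linear":[-0.003,0,0],"twist":0,"gripper":0.2},{"linear":[-0.003,0,0],"twist":0,"gripper":0.1},{"linear":[-0.003,0,0],"twist":0,"gripper":0},{"linear":[-0.003,0,0],"twist":0,"gripper":0},{"linear":[-0.003,0,0],"twist":0,"gripper":0},{"linear":[-0.003,0,0],"twist":0,"gripper":0}]'
python3 -c "
from h import *
show(robot.get_obs())"
```

```text
time: 3.8
tool_pos: [0.5884, -0.0334, 0.1178]
ee_rot: [3.141, -0.0, -0.838]
wrist_force: [-1.1, -0.7, 1.8]
width: 0.0262
time 3.8
joint_positions [-1.5250e-01  2.1940e-01  1.4397e+00 -5.0000e-04  1.4825e+00  2.2562e+00]
qvel [ 0.0011 -0.0009 -0.0012  0.0011 -0.      0.0006]
joint_torque [ 5.58600e-01 -3.74926e+01 -2.88534e+01  3.31500e-01 -4.75400e-01
  5.20000e-03]
tool_pos [ 0.5884 -0.0334  0.1178]
ee_rot [ 3.1412e+00 -3.0000e-04 -8.3790e-01]
wrist_force [-1.1113 -0.733   1.8271]
wrist_torque [-0.0592  0.3431 -0.003 ]
width 0.0262
```

Gripped at 26.2 mm. Now pull gently in ~1 mm steps.

```bash
python3 -m inch '[{"linear":[0,0,0.005],"twist":0,"gripper":0},{"linear":[0,0,0.01],"twist":0,"gripper":0},{"linear":[0,0,0.01],"twist":0,"gripper":0},{"linear":[0,0,0.01],"twist":0,"gripper":0}]'
python3 -m inch '[{"linear":[0,0,0.005],"twist":0,"gripper":0},{"linear":[0,0,0.01],"twist":0,"gripper":0},{"linear":[0,0,0.01],"twist":0,"gripper":0},{"linear":[0,0,0.01],"twist":0,"gripper":0}]'
python3 -m inch '[{"linear":[0,0,0.005],"twist":0,"gripper":0},{"linear":[0,0,0.01],"twist":0,"gripper":0},{"linear":[0,0,0.01],"twist":0,"gripper":0},{"linear":[0,0,0.01],"twist":0,"gripper":0}]'
```

```text
time: 4.13
tool_pos: [0.5884, -0.0333, 0.1178]
ee_rot: [3.141, 0.0, -0.838]
wrist_force: [0.4, -1.7, -3.1]
width: 0.0261
time: 4.47
tool_pos: [0.5883, -0.0333, 0.1189]
ee_rot: [3.141, 0.0, -0.838]
wrist_force: [1.2, -1.8, -5.6]
width: 0.0266
time: 4.8
tool_pos: [0.5884, -0.0333, 0.1204]
ee_rot: [3.141, 0.0, -0.838]
wrist_force: [0.5, -2.6, -5.9]
width: 0.0263
```

```bash
python3 -m inch '[{"linear":[0,0,0.005],"twist":0,"gripper":0},{"linear":[0,0,0.01],"twist":0,"gripper":0},{"linear":[0,0,0.01],"twist":0,"gripper":0},{"linear":[0,0,0.01],"twist":0,"gripper":0}]'
python3 -m inch '[{"linear":[0,0,0.005],"twist":0,"gripper":0},{"linear":[0,0,0.01],"twist":0,"gripper":0},{"linear":[0,0,0.01],"twist":0,"gripper":0},{"linear":[0,0,0.01],"twist":0,"gripper":0}]'
```

```text
time: 5.13
tool_pos: [0.5884, -0.0332, 0.1213]
ee_rot: [3.141, 0.0, -0.838]
wrist_force: [0.9, -3.5, -6.7]
width: 0.0264
time: 5.47
tool_pos: [0.5883, -0.0332, 0.1217]
ee_rot: [3.141, 0.0, -0.838]
wrist_force: [2.2, -3.7, -11.1]
width: 0.0267
```

```bash
python3 -m inch '[{"linear":[0,0,0.0015],"twist":0.06,"gripper":0},{"linear":[0,0,0.003],"twist":0.12,"gripper":0},{"linear":[0,0,0.0045],"twist":0.18,"gripper":0},{"linear":[0,0,0.006],"twist":0.24,"gripper":0},{"linear":[0,0,0.006],"twist":0.24,"gripper":0},{"linear":[0,0,0.006],"twist":0.24,"gripper":0}]'
python3 -c "
from h import *
show(robot.get_obs())"
```

```text
time: 5.97
tool_pos: [0.5883, -0.0332, 0.1225]
ee_rot: [3.141, 0.001, -0.588]
wrist_force: [3.0, -4.5, -11.9]
width: 0.0261
time 5.9667
joint_positions [-1.5240e-01  2.1670e-01  1.4333e+00 -4.0000e-04  1.4923e+00  2.0063e+00]
qvel [ 0.0007 -0.0002 -0.0015  0.0002  0.0007  0.0037]
joint_torque [ 2.27540e+00 -4.51384e+01 -3.35252e+01  1.24610e+00  9.36700e-01
  1.67000e-02]
tool_pos [ 0.5883 -0.0332  0.1225]
ee_rot [ 3.1409e+00  6.0000e-04 -5.8790e-01]
wrist_force [  2.9944  -4.4617 -11.8983]
wrist_torque [-0.7237 -0.3321  0.0645]
width 0.0261
```

```bash
python3 -m inch '[{"linear":[0.001,-0.001,0.0015],"twist":0.06,"gripper":0},{"linear":[0.002,-0.003,0.003],"twist":0.12,"gripper":0},{"linear":[0.003,-0.005,0.0045],"twist":0.18,"gripper":0},{"linear":[0.003,-0.005,0.006],"twist":0.24,"gripper":0},{"linear":[0.003,-0.005,0.0075],"twist":0.3,"gripper":0},{"linear":[0.003,-0.005,0.009],"twist":0.36,"gripper":0},{"linear":[0.003,-0.005,0.009],"twist":0.36,"gripper":0},{"linear":[0.003,-0.005,0.009],"twist":0.36,"gripper":0}]'
python3 -c "
from h import *
print(robot.get_obs()['wrist_torque'])"
```

```text
time: 6.63
tool_pos: [0.5884, -0.0333, 0.1234]
ee_rot: [-3.141, 0.002, -0.212]
wrist_force: [0.8, -3.7, -12.4]
width: 0.0263
[-0.45961435 -0.215621    0.09102397]
```

```bash
python3 -m inch '[{"linear":[0,-0.001,0.0015],"twist":0.06,"gripper":0},{"linear":[0,-0.002,0.003],"twist":0.12,"gripper":0},{"linear":[0,-0.003,0.0045],"twist":0.18,"gripper":0},{"linear":[0,-0.003,0.006],"twist":0.24,"gripper":0},{"linear":[0,-0.003,0.0075],"twist":0.3,"gripper":0},{"linear":[0,-0.003,0.009],"twist":0.36,"gripper":0},{"linear":[0,-0.003,0.0105],"twist":0.42,"gripper":0},{"linear":[0,-0.003,0.012],"twist":0.48,"gripper":0},{"linear":[0,-0.003,0.012],"twist":0.48,"gripper":0},{"linear":[0,-0.003,0.012],"twist":0.48,"gripper":0}]'
python3 -c "
from h import *
print(robot.get_obs()['wrist_torque'])"
```

```text
time: 7.47
tool_pos: [0.5884, -0.0333, 0.1247]
ee_rot: [-3.14, 0.001, 0.291]
wrist_force: [1.4, -1.6, -12.8]
width: 0.0264
[-0.28872458 -0.14472541  0.07619672]
```

```bash
python3 -m inch '[{"linear":[0,0,0.0015],"twist":0.06,"gripper":0},{"linear":[0,0,0.003],"twist":0.12,"gripper":0},{"linear":[0,0,0.0045],"twist":0.18,"gripper":0},{"linear":[0,0,0.006],"twist":0.24,"gripper":0},{"linear":[0,0,0.0075],"twist":0.3,"gripper":0},{"linear":[0,0,0.009],"twist":0.36,"gripper":0},{"linear":[0,0,0.0105],"twist":0.42,"gripper":0},{"linear":[0,0,0.012],"twist":0.48,"gripper":0},{"linear":[0,0,0.012],"twist":0.48,"gripper":0},{"linear":[0,0,0.012],"twist":0.48,"gripper":0}]'
python3 -c "
from h import *
print(robot.get_obs()['wrist_torque'])"
```

```text
time: 8.3
tool_pos: [0.5884, -0.0333, 0.126]
ee_rot: [-3.14, 0.0, 0.793]
wrist_force: [1.6, -1.0, -13.1]
width: 0.0259
[-0.1647167  -0.11223596  0.10749296]
```

```bash
python3 -m inch '[{"linear":[0,0,0.0015],"twist":0.06,"gripper":0},{"linear":[0,0,0.003],"twist":0.12,"gripper":0},{"linear":[0,0,0.0045],"twist":0.18,"gripper":0},{"linear":[0,0,0.006],"twist":0.24,"gripper":0},{"linear":[0,0,0.0075],"twist":0.3,"gripper":0},{"linear":[0,0,0.009],"twist":0.36,"gripper":0},{"linear":[0,0,0.0105],"twist":0.42,"gripper":0},{"linear":[0,0,0.012],"twist":0.48,"gripper":0},{"linear":[0,0,0.012],"twist":0.48,"gripper":0},{"linear":[0,0,0.012],"twist":0.48,"gripper":0}]'
python3 -c "
from h import *
print(robot.get_obs()['wrist_torque'])"
```

```text
time: 9.13
tool_pos: [0.5884, -0.0333, 0.1272]
ee_rot: [-3.14, -0.001, 1.296]
wrist_force: [0.0, 0.2, -12.6]
width: 0.0267
[-0.02820726 -0.12349574  0.08700323]
```

```bash
python3 -m inch '[{"linear":[0,0,0.0015],"twist":0.06,"gripper":0},{"linear":[0,0,0.003],"twist":0.12,"gripper":0},{"linear":[0,0,0.0045],"twist":0.18,"gripper":0},{"linear":[0,0,0.006],"twist":0.24,"gripper":0},{"linear":[0,0,0.006],"twist":0.24,"gripper":0},{"linear":[0,0,0.006],"twist":0.24,"gripper":0}]'
python3 -c "
from h import *
print(robot.get_obs()['wrist_torque'])"
```

```text
time: 9.63
tool_pos: [0.5884, -0.0334, 0.1279]
ee_rot: [-3.14, -0.001, 1.547]
wrist_force: [0.8, -0.4, -12.6]
width: 0.0267
[ 0.11849855 -0.06657915  0.05938006]
```

```bash
python3 -m inch '[{"linear":[0,0,0.0015],"twist":0.06,"gripper":0},{"linear":[0,0,0.003],"twist":0.12,"gripper":0},{"linear":[0,0,0.003],"twist":0.12,"gripper":0},{"linear":[0,0,0.003],"twist":0.12,"gripper":0}]'
python3 -c "
from h import *
print(robot.get_obs()['wrist_torque'])"
python3 -m inch '[{"linear":[0,0,0.0015],"twist":0.06,"gripper":0},{"linear":[0,0,0.003],"twist":0.12,"gripper":0},{"linear":[0,0,0.003],"twist":0.12,"gripper":0},{"linear":[0,0,0.003],"twist":0.12,"gripper":0}]'
python3 -c "
from h import *
print(robot.get_obs()['wrist_torque'])"
```

```text
time: 9.97
tool_pos: [0.5884, -0.0334, 0.1282]
ee_rot: [-3.141, -0.001, 1.673]
wrist_force: [-1.2, 1.8, -13.5]
width: 0.026
[0.28895039 0.0459119  0.0504167 ]
time: 10.3
tool_pos: [0.5884, -0.0334, 0.1285]
ee_rot: [-3.141, -0.001, 1.798]
wrist_force: [-0.6, 2.3, -12.0]
width: 0.0263
[0.30198218 0.10044464 0.03614396]
```

```bash
python3 -m inch '[{"linear":[0,0,0.0015],"twist":0.06,"gripper":0},{"linear":[0,0,0.003],"twist":0.12,"gripper":0},{"linear":[0,0,0.003],"twist":0.12,"gripper":0},{"linear":[0,0,0.003],"twist":0.12,"gripper":0}]'
python3 -c "
from h import *
print(robot.get_obs()['wrist_torque'])"
python3 -m inch '[{"linear":[0,0,0.0015],"twist":0.06,"gripper":0},{"linear":[0,0,0.003],"twist":0.12,"gripper":0},{"linear":[0,0,0.003],"twist":0.12,"gripper":0},{"linear":[0,0,0.003],"twist":0.12,"gripper":0}]'
python3 -c "
from h import *
print(robot.get_obs()['wrist_torque'])"
```

```text
time: 10.63
tool_pos: [0.5884, -0.0334, 0.1288]
ee_rot: [-3.141, -0.001, 1.924]
wrist_force: [-1.5, 2.7, -14.5]
width: 0.026
[0.50594608 0.16900678 0.06946768]
time: 10.97
tool_pos: [0.5885, -0.0334, 0.1292]
ee_rot: [-3.141, -0.001, 2.05]
wrist_force: [-1.5, 4.4, -13.0]
width: 0.0263
[0.61143109 0.28715084 0.0340855 ]
```

```bash
python3 -m inch '[{"linear":[0,0.002,0.0015],"twist":0.06,"gripper":0},{"linear":[-0.001,0.004,0.003],"twist":0.12,"gripper":0},{"linear":[-0.001,0.004,0.003],"twist":0.12,"gripper":0},{"linear":[-0.001,0.004,0.003],"twist":0.12,"gripper":0}]'
python3 -c "
from h import *
o=robot.get_obs();print(o['wrist_torque'],o['joint_torque'][5])"
python3 -m inch '[{"linear":[0,0,0.0012],"twist":0.06,"gripper":0},{"linear":[0,0,0.0025],"twist":0.12,"gripper":0},{"linear":[0,0,0.0025],"twist":0.12,"gripper":0},{"linear":[0,0,0.0025],"twist":0.12,"gripper":0}]'
python3 -c "
from h import *
o,_=snap('side','d3');print(o['wrist_torque'],o['joint_torque'][5])
i=cv2.imread('pics/d3.png')[170:300,150:330];cv2.imwrite('pics/d3b.png',cv2.resize(i,None,fx=4,fy=4,interpolation=2))"
```

```text
time: 11.3
tool_pos: [0.5884, -0.0334, 0.1295]
ee_rot: [-3.141, -0.001, 2.175]
wrist_force: [-1.8, 2.8, -13.8]
width: 0.0264
[0.55017739 0.31462743 0.06133347] 0.020454064942896366
time: 11.63
tool_pos: [0.5884, -0.0334, 0.1298]
ee_rot: [-3.141, -0.001, 2.301]
wrist_force: [-1.4, 2.3, -13.9]
width: 0.0264
[0.57877654 0.31436522 0.00731438] 0.016111823497340083
```

View pics/d3b.png

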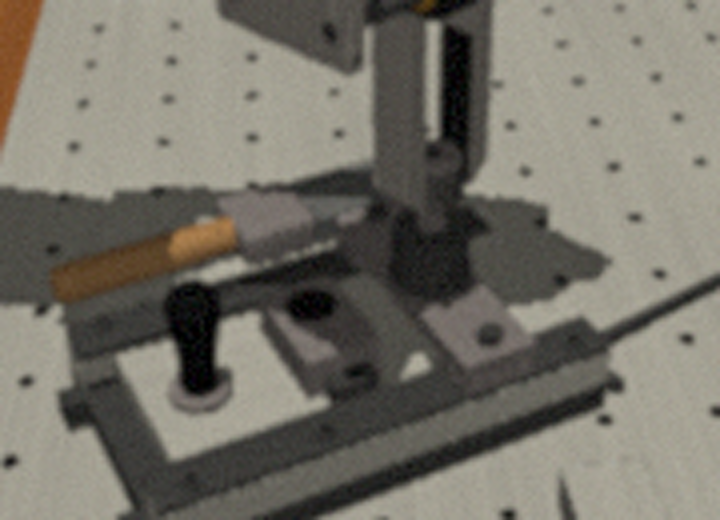

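```bash
python3 -m inch '[{"linear":[0,0,0.001],"twist":0.06,"gripper":0},{"linear":[0,0,0.0025],"twist":0.12,"gripper":0},{"linear":[0,0,0.0025],"twist":0.12,"gripper":0},{"linear":[0,0,0.0025],"twist":0.12,"gripper":0}]'
python3 -c "
from h import *
o=robot.get_obs();print(o['wrist_torque'],o['joint_torque'][5],o['joint_positions'][5])"
python3 -m inch '[{"linear":[0,0,0.001],"twist":0.06,"gripper":0},{"linear":[0,0,0.002],"twist":0.12,"gripper":0},{"linear":[0,0,0.002],"twist":0.12,"gripper":0},{"linear":[0,0,0.002],"twist":0.12,"gripper":0}]'
python3 -c "
from h import *
o=robot.get_obs();print(o['wrist_torque'],o['joint_torque'][5],o['joint_positions'][5])"
```

```text
time: 12.02
tool_pos: [0.5884, -0.0334, 0.1301]
ee_rot: [-3.141, -0.001, 2.427]
wrist_force: [-2.8, 3.3, -13.2]
width: 0.0265
[0.60588957 0.38925054 0.09421163] 0.014075740473344922 -1.0089591852492241
time: 12.35
tool_pos: [0.5885, -0.0334, 0.1304]
ee_rot: [-3.141, -0.001, 2.552]
wrist_force: [-3.3, 2.8, -12.4]
width: 0.0266
[0.65796415 0.48810907 0.0372761 ] 0.014603799500036985 -1.1344632847126697
```

```bash
python3 -m inch '[{"linear":[0,0,0],"twist":0.06,"gripper":0},{"linear":[0,0,0],"twist":0.12,"gripper":0},{"linear":[0,0,0],"twist":0.12,"gripper":0},{"linear":[0,0,0],"twist":0.12,"gripper":0}]'
python3 -c "
from h import *
o=robot.get_obs();print(o['wrist_torque'],o['joint_torque'][5],o['joint_positions'][5])"
python3 -c "
from h import *
o,_=snap('side','d4');snap('scene','s4');
i=cv2.imread('pics/d4.png')[190:270,210:310];cv2.imwrite('pics/d4b.png',cv2.resize(i,None,fx=7,fy=7,interpolation=2))
i=cv2.imread('pics/s4.png')[130:220,170:270];cv2.imwrite('pics/s4b.png',cv2.resize(i,None,fx=6,fy=6,interpolation=2))"
```

```text
time: 12.68
tool_pos: [0.5885, -0.0334, 0.1305]
ee_rot: [-3.142, -0.001, 2.678]
wrist_force: [-3.8, 4.2, -12.6]
width: 0.0262
[ 0.64422978  0.65208363 -0.05315864] -0.07575953146442771 -1.2599128111374778
```

View pics/d4b.png

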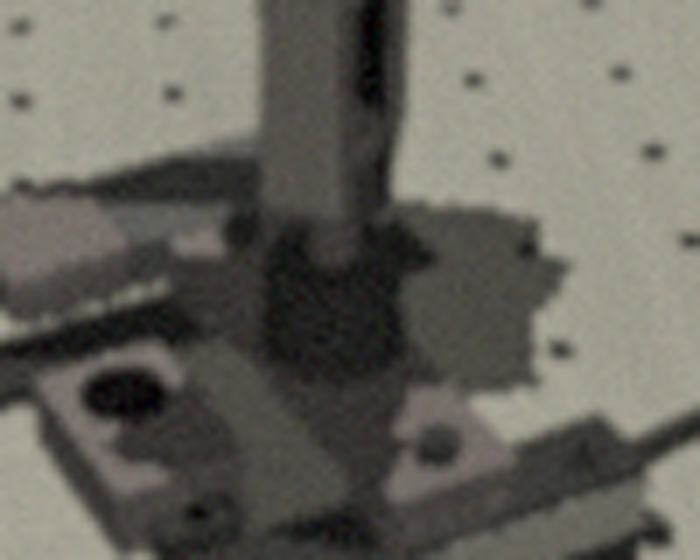

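View pics/s4b.png

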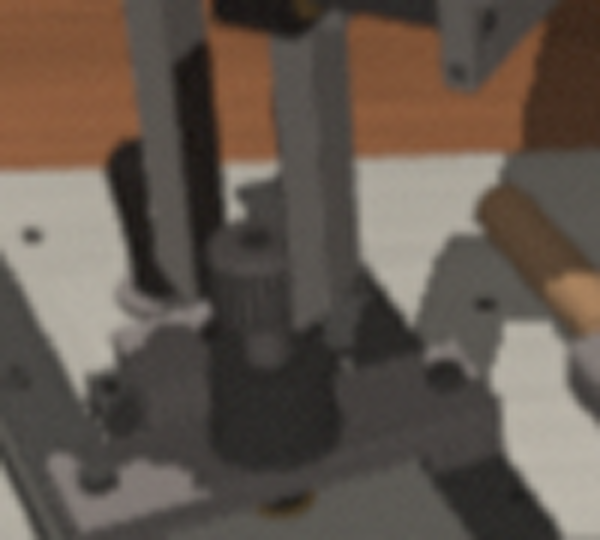

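```bash
python3 -m inch '[{"linear":[0.003,-0.003,0],"twist":0.03,"gripper":0},{"linear":[0.003,-0.003,0],"twist":0.06,"gripper":0},{"linear":[0.003,-0.003,0],"twist":0.06,"gripper":0}]'
python3 -c "
from h import *
o=robot.get_obs();print(o['wrist_torque'],o['joint_torque'][5],o['joint_positions'][5])"
```

```text
time: 13.03
tool_pos: [0.5885, -0.0334, 0.1305]
ee_rot: [3.141, -0.001, 2.742]
wrist_force: [-4.5, 4.5, -11.1]
width: 0.0259
[ 0.8595577   0.81733532 -0.1812035 ] -0.4300406947731972 -1.3248343881165485
```

```bash
python3 -m inch '[{"linear":[-0.004,0.004,0],"twist":-0.03,"gripper":0},{"linear":[-0.008,0.008,-0.002],"twist":-0.04,"gripper":0},{"linear":[-0.008,0.008,-0.005],"twist":-0.04,"gripper":0}]'
python3 -c "
from h import *
o=robot.get_obs();print(o['wrist_torque'],o['joint_torque'][5],o['joint_positions'][5])"
```

```text
time: 13.28
tool_pos: [0.5885, -0.0334, 0.1305]
ee_rot: [-3.141, 0.001, 2.701]
wrist_force: [-3.0, 1.1, -9.5]
width: 0.0264
[ 0.47955311  0.64740828 -0.11292075] -0.02555640006903559 -1.2821692779509568
```

```bash
python3 -m inch '[{"linear":[-0.002,0,-0.005],"twist":0,"gripper":0},{"linear":[-0.002,0,-0.008],"twist":0,"gripper":0},{"linear":[-0.002,0,-0.01],"twist":0,"gripper":0},{"linear":[-0.002,0,-0.01],"twist":0,"gripper":0}]'
python3 -m inch '[{"linear":[0,0,0],"twist":0,"gripper":0.35},{"linear":[0,0,0],"twist":0,"gripper":0.6},{"linear":[0,0,0],"twist":0,"gripper":0.6},{"linear":[0,0,0],"twist":0,"gripper":0.6},{"linear":[0,0,0],"twist":0,"gripper":0.6}]'
python3 -c "
from h import *
show(robot.get_obs())
snap('side','d5');snap('scene','s5');
i=cv2.imread('pics/d5.png')[190:270,210:310];cv2.imwrite('pics/d5b.png',cv2.resize(i,None,fx=7,fy=7,interpolation=2))
i=cv2.imread('pics/s5.png')[130:220,170:270];cv2.imwrite('pics/s5b.png',cv2.resize(i,None,fx=6,fy=6,interpolation=2))"
```

```text
time: 13.62
tool_pos: [0.5885, -0.0334, 0.1302]
ee_rot: [3.141, 0.002, 2.701]
wrist_force: [-5.0, 2.2, -3.9]
width: 0.0261
time: 14.03
tool_pos: [0.5892, -0.0334, 0.1304]
ee_rot: [3.141, 0.004, 2.702]
wrist_force: [0.3, 0.7, -0.3]
width: 0.0548
time 14.0333
joint_positions [-1.5250e-01  2.1070e-01  1.4245e+00 -1.0000e-04  1.5026e+00 -1.2834e+00]
qvel [ 0.0007  0.0049  0.0143 -0.0006  0.0057  0.0021]
joint_torque [-1.31000e-02 -3.83899e+01 -2.94151e+01  1.40000e-03  4.56000e-02
 -1.00000e-03]
tool_pos [ 0.5892 -0.0334  0.1304]
ee_rot [3.1406 0.0036 2.7017]
wrist_force [ 0.2528  0.6705 -0.2946]
wrist_torque [ 0.1005 -0.0518 -0.0311]
width 0.0548
```

View pics/d5b.png

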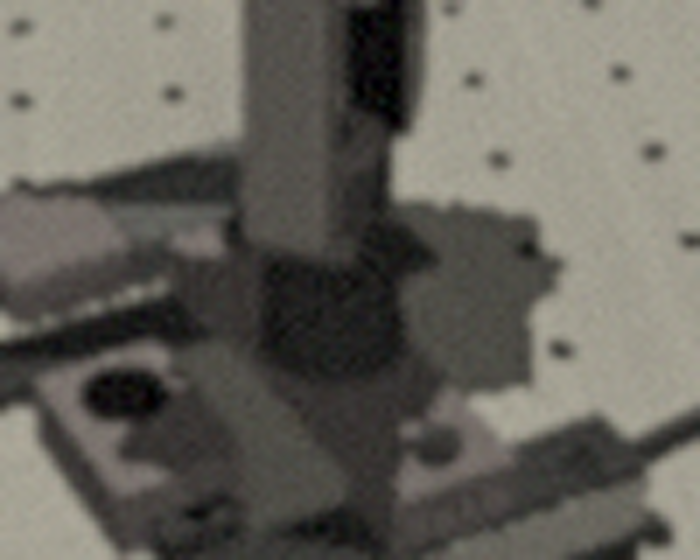

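View pics/s5b.png

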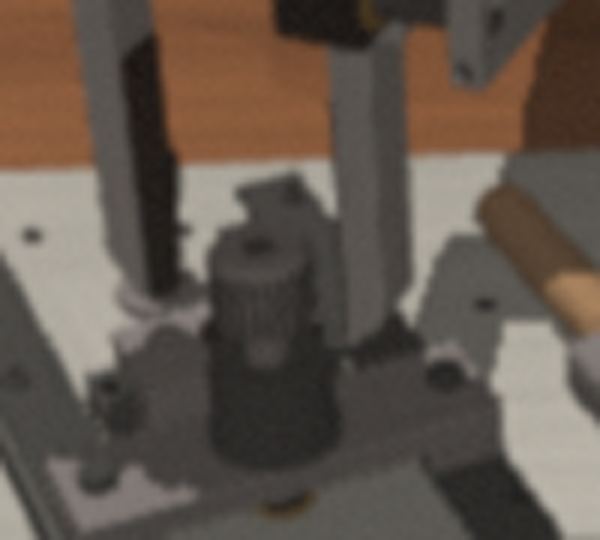

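```bash
python3 -m inch '[{"linear":[0,0,0.1],"twist":0,"gripper":0.6},{"linear":[0,0,0.3],"twist":0,"gripper":0.6},{"linear":[0,0,0.5],"twist":0.1,"gripper":0.6},{"linear":[-0.1,-0.04,0.6],"twist":0.2,"gripper":0.6},{"linear":[-0.25,-0.1,0.6],"twist":0.3,"gripper":0.6},{"linear":[-0.4,-0.16,0.6],"twist":0.4,"gripper":0.6},{"linear":[-0.6,-0.24,0.6],"twist":0.5,"gripper":0.6},{"linear":[-0.8,-0.32,0.6],"twist":0.6,"gripper":0.6},{"linear":[-0.95,-0.38,0.6],"twist":0.7,"gripper":0.6},{"linear":[-0.985,-0.402,0.6],"twist":0.79,"gripper":0.6}]'
python3 -m inch '[{"linear":[0,0,0],"twist":0,"gripper":0.6},{"linear":[0,0,0],"twist":0,"gripper":0.6}]'
python3 -c "
from h import *
print(robot.get_obs()['joint_positions'])
snap('side','d6');snap('scene','s6');snap('wrist','w6')
i=cv2.imread('pics/d6.png')[180:300,180:320];cv2.imwrite('pics/d6b.png',cv2.resize(i,None,fx=5,fy=5,interpolation=2))
i=cv2.imread('pics/s6.png')[130:230,160:270];cv2.imwrite('pics/s6b.png',cv2.resize(i,None,fx=6,fy=6,interpolation=2))
i=cv2.imread('pics/w6.png');cv2.imwrite('pics/w6b.png',cv2.resize(i,None,fx=1.5,fy=1.5))"
```

```text
time: 14.97
tool_pos: [0.4879, -0.0739, 0.1901]
ee_rot: [-3.141, 0.0, -2.75]
wrist_force: [0.5, -0.1, -0.6]
width: 0.0563
time: 15.13
tool_pos: [0.4898, -0.0733, 0.1898]
ee_rot: [-3.141, 0.001, -2.757]
wrist_force: [0.0, 0.2, 0.6]
width: 0.0563
[-2.63328260e-01 -2.58071702e-02  1.56133463e+00  2.94850022e-04
  1.60447062e+00 -2.21873979e+00]
```

View pics/d6b.png

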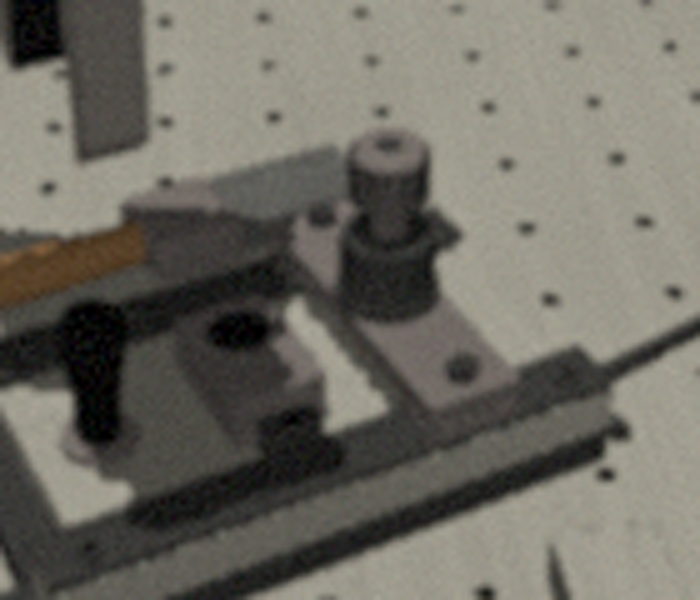

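View pics/s6b.png

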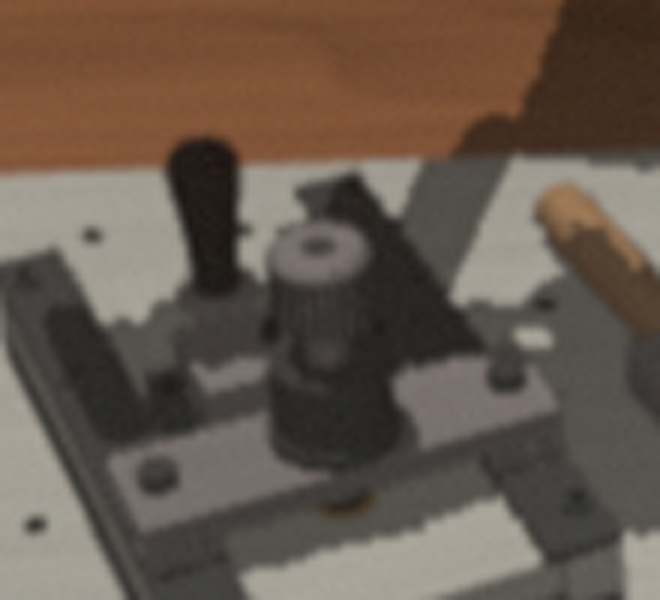

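View pics/w6b.png

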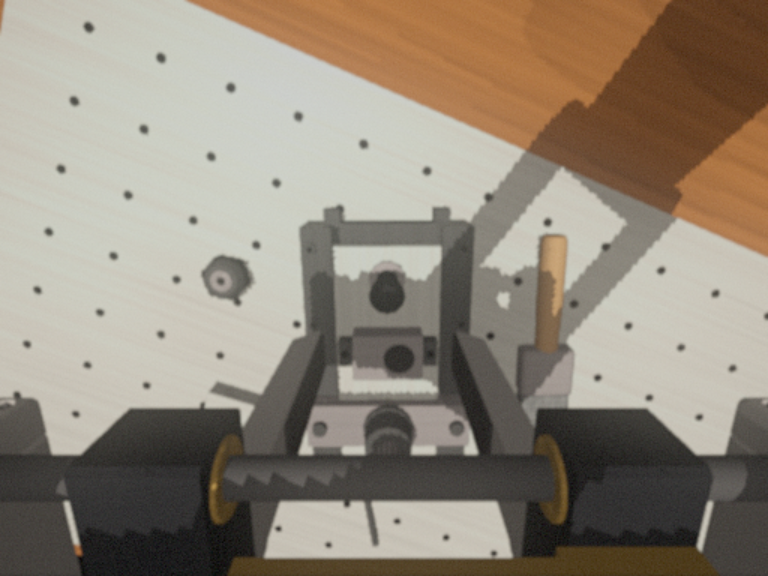

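Run:
```python
from h import *
np.set_printoptions(precision=4,suppress=True)
print(tri([('s6',(213.2,171.7)),('d6',(257.8,209.6))]),dep('s6',(213.2,173)),dep('s0',(213.6,177)),dep('d6',(257.8,210.5)),dep('d0',(258,215)))
def med(f,x,y,r=2):
    return np.median([dep(f,(x+i,y+j))[2] for i in range(-r,r+1) for j in range(-1,2)])
print(med('s6',213,172),med('s0',213.6,176),med('d6',258,210),med('d0',258,214))
c,d=ray('w6',(258,195.3)); print(c+d*(0.0935-c[2])/d[2])
```

```text
(array([ 0.5888, -0.0331,  0.1217]), [np.float64(0.2), np.float64(0.2)]) [ 0.5961 -0.0325  0.1244] [ 0.5889 -0.0331  0.112 ] [ 0.5882 -0.0396  0.1238] [ 0.5889 -0.0378  0.1139]
0.12392217869628741 0.1137313164387384 0.12400931444804325 0.11387540002730562
[ 0.485  -0.0745  0.0935]
```

Run:
```python
from h import *
np.set_printoptions(precision=4,suppress=True)
for y in range(176,214,2): print(y,dep('w6',(258,y)))
i=cv2.imread('pics/w6.png')[160:230,210:310];cv2.imwrite('pics/w6c.png',cv2.resize(i,None,fx=7,fy=7,interpolation=2))
```

```text
176 [ 0.4785 -0.0772  0.0455]
178 [ 0.4807 -0.0763  0.0447]
180 [ 0.4819 -0.0758  0.0483]
182 [ 0.4817 -0.0759  0.0581]
184 [ 0.4801 -0.0765  0.0731]
186 [ 0.4784 -0.0772  0.0879]
188 [ 0.4795 -0.0768  0.0905]
190 [ 0.4806 -0.0763  0.0929]
192 [ 0.4823 -0.0756  0.0928]
194 [ 0.484  -0.0749  0.0931]
196 [ 0.4855 -0.0743  0.094 ]
198 [ 0.4875 -0.0735  0.0932]
200 [ 0.4891 -0.0729  0.0938]
202 [ 0.4909 -0.0721  0.0935]
204 [ 0.4926 -0.0714  0.0939]
206 [ 0.4942 -0.0708  0.0943]
208 [ 0.4958 -0.0701  0.0949]
210 [ 0.5147 -0.0625  0.0421]
212 [ 0.5173 -0.0615  0.0408]
```

View pics/w6c.png

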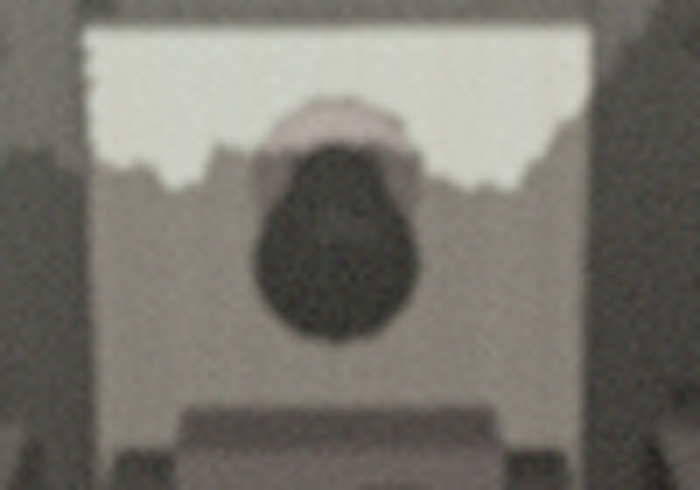

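```bash
python3 -m inch '[{"linear":[-0.003,0,-0.12],"twist":0,"gripper":0.6},{"linear":[-0.006,0,-0.25],"twist":0,"gripper":0.6},{"linear":[-0.006,0,-0.4],"twist":0,"gripper":0.6},{"linear":[-0.006,0,-0.55],"twist":0,"gripper":0.6},{"linear":[-0.006,0,-0.7],"twist":0,"gripper":0.6},{"linear":[-0.006,0,-0.85],"twist":0,"gripper":0.6},{"linear":[-0.006,0,-0.95],"twist":0,"gripper":0.6},{"linear":[-0.006,0,-1],"twist":0,"gripper":0.6},{"linear":[-0.006,0,-1],"twist":0,"gripper":0.6}]'
python3 -m inch '[{"linear":[0,0,-0.06],"twist":0,"gripper":0.6},{"linear":[0,0,-0.12],"twist":0,"gripper":0.6},{"linear":[0,0,-0.12],"twist":0,"gripper":0.6},{"linear":[0,0,-0.12],"twist":0,"gripper":0.4},{"linear":[0,0,-0.12],"twist":0,"gripper":0.3},{"linear":[0,0,-0.12],"twist":0,"gripper":0.2},{"linear":[0,0,-0.12],"twist":0,"gripper":0.1},{"linear":[0,0,-0.12],"twist":0,"gripper":0},{"linear":[0,0,-0.12],"twist":0,"gripper":0},{"linear":[0,0,-0.12],"twist":0,"gripper":0}]'
```

```text
time: 16.03
tool_pos: [0.488, -0.0728, 0.087]
ee_rot: [3.139, -0.003, -2.754]
wrist_force: [0.8, -0.3, 0.2]
width: 0.0562
time: 16.87
tool_pos: [0.4895, -0.0742, 0.0772]
ee_rot: [-3.139, 0.001, -2.754]
wrist_force: [2.5, -4.2, -0.5]
width: 0.0205
```

```bash
python3 -m inch '[{"linear":[-0.02,-0.008,0],"twist":0,"gripper":0},{"linear":[-0.06,-0.0245,0],"twist":0,"gripper":0},{"linear":[-0.1,-0.041,0],"twist":0,"gripper":0},{"linear":[-0.15,-0.061,0],"twist":0,"gripper":0},{"linear":[-0.2,-0.082,0],"twist":0,"gripper":0}]'
python3 -m inch '[{"linear":[-0.05,-0.02,0],"twist":0,"gripper":0},{"linear":[-0.1,-0.041,0],"twist":0,"gripper":0},{"linear":[-0.15,-0.061,0],"twist":0,"gripper":0},{"linear":[-0.2,-0.082,0],"twist":0,"gripper":0},{"linear":[-0.25,-0.102,0],"twist":0,"gripper":0},{"linear":[-0.27,-0.11,0],"twist":0,"gripper":0},{"linear":[-0.28,-0.114,0],"twist":0,"gripper":0},{"linear":[-0.28,-0.114,0],"twist":0,"gripper":0}]'
```

```text
time: 17.28
tool_pos: [0.4697, -0.0824, 0.0772]
ee_rot: [-3.139, 0.002, -2.754]
wrist_force: [3.3, -3.8, -2.0]
width: 0.0209
time: 17.95
tool_pos: [0.4414, -0.0941, 0.0772]
ee_rot: [-3.138, 0.001, -2.755]
wrist_force: [2.8, -5.4, -1.8]
width: 0.0204
```

```bash
python3 -m inch '[{"linear":[-0.01,-0.004,0],"twist":0,"gripper":0},{"linear":[-0.02,-0.008,0],"twist":0,"gripper":0},{"linear":[-0.028,-0.011,0],"twist":0,"gripper":0},{"linear":[-0.028,-0.011,0],"twist":0,"gripper":0},{"linear":[-0.028,-0.011,0],"twist":0,"gripper":0}]'
python3 -m inch '[{"linear":[-0.01,-0.004,0],"twist":0,"gripper":0},{"linear":[-0.015,-0.006,0],"twist":0,"gripper":0},{"linear":[-0.015,-0.006,0],"twist":0,"gripper":0}]'
```

```text
time: 18.37
tool_pos: [0.4388, -0.0952, 0.0772]
ee_rot: [-3.138, 0.001, -2.755]
wrist_force: [3.3, -5.3, -2.0]
width: 0.0207
time: 18.62
tool_pos: [0.4386, -0.0952, 0.0772]
ee_rot: [-3.138, 0.005, -2.755]
wrist_force: [6.9, -4.1, -3.9]
width: 0.0212
```

```bash
python3 -m inch '[{"linear":[0.005,0.002,0],"twist":0,"gripper":0},{"linear":[0.01,0.004,0],"twist":0,"gripper":0},{"linear":[0.01,0.004,0],"twist":0,"gripper":0.3},{"linear":[0.01,0.004,0],"twist":0,"gripper":0.5},{"linear":[0.01,0.004,0],"twist":0,"gripper":0.6},{"linear":[0.01,0.004,0],"twist":0,"gripper":0.6},{"linear":[0.01,0.004,0],"twist":0,"gripper":0.6}]'
python3 -m inch '[{"linear":[0,0,0.1],"twist":0,"gripper":0.6},{"linear":[0,0,0.25],"twist":0,"gripper":0.6},{"linear":[0,0,0.4],"twist":0,"gripper":0.6},{"linear":[0,0,0.6],"twist":0,"gripper":0.6},{"linear":[0,0,0.8],"twist":0,"gripper":0.6},{"linear":[0,0,1],"twist":0,"gripper":0.6},{"linear":[0,0,1],"twist":0,"gripper":0.6},{"linear":[0,0,1],"twist":0,"gripper":0.6}]'
python3 -c "
from h import *
snap('side','d7');snap('scene','s7');snap('wrist','w7')
i=cv2.imread('pics/d7.png')[180:320,150:320];cv2.imwrite('pics/d7b.png',cv2.resize(i,None,fx=4,fy=4,interpolation=2))
i=cv2.imread('pics/s7.png')[130:290,110:320];cv2.imwrite('pics/s7b.png',cv2.resize(i,None,fx=3.5,fy=3.5,interpolation=2))"
```

```text
time: 19.2
tool_pos: [0.4372, -0.0937, 0.0768]
ee_rot: [3.141, -0.0, -2.754]
wrist_force: [-0.2, 0.3, -0.0]
width: 0.0508
time: 19.87
tool_pos: [0.4383, -0.0943, 0.1784]
ee_rot: [-3.14, 0.003, -2.754]
wrist_force: [-0.2, 0.0, -0.3]
width: 0.0565
```

View pics/d7b.png

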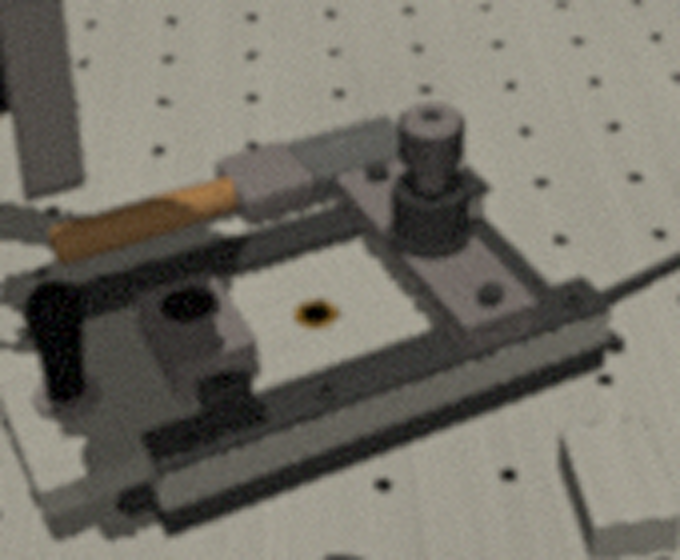

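View pics/s7b.png

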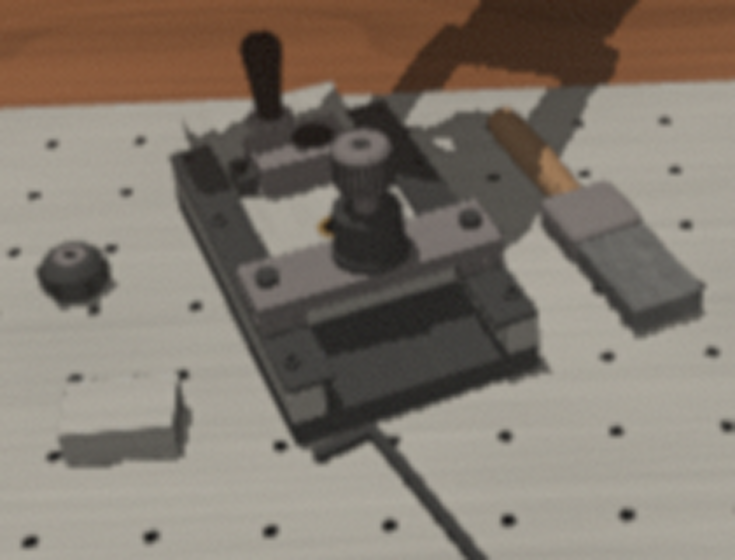

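View pics/w7.png

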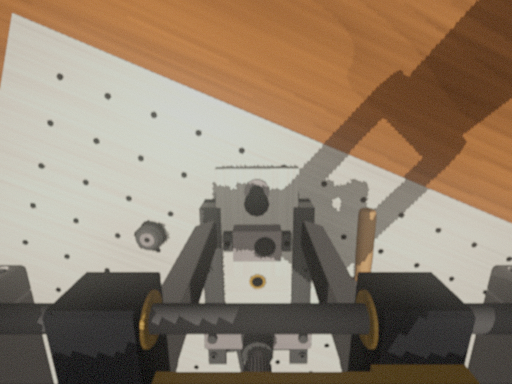

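Run:
```python
from h import *
np.set_printoptions(precision=4,suppress=True)
X,e=tri([('s7',(184.6,142.3)),('d7',(163.75,254.25))]);print(X,e,np.hypot(X[0]-.4903,X[1]+.0734))
c,d=ray('w7',(257,203)); print(c+d*(0.0935-c[2])/d[2])
def med(f,x,y,r=2):
    return np.median([dep(f,(x+i,y+j))[2] for i in range(-r,r+1) for j in range(-1,2)])
print(med('s7',213,171.5),med('d7',258,209.5))
```

```text
[ 0.4402 -0.0942  0.0893] [np.float64(0.0), np.float64(0.0)] 0.05426065570720109
[ 0.4349 -0.0949  0.0935]
0.12357130621802165 0.12352231838829947
```

Run:
```python
from h import *
for f,x,y in (('s',213,172),('d',258,210)):
    for a in ('0','6','7'):
        yy=y+(4 if a=='0' else 0)
        z=[dep(f+a,(x+i,yy+j))[2] for i in range(-5,6) for j in range(-3,4)]
        z=np.array(z); z=z[abs(z-np.median(z))<.002]; print(f+a,len(z),z.mean().round(5))
for f,(x,y) in (('s',(203,162)),('d',(246,200))):
    a=cv2.imread(f'pics/{f}6.png',0)[y:y+22,x:x+24].astype(np.float32);b=cv2.imread(f'pics/{f}7.png',0)[y:y+22,x:x+24].astype(np.float32)
    print(cv2.phaseCorrelate(a,b,cv2.createHanningWindow((24,22),cv2.CV_32F)))
print(robot.get_obs()['time'])
```

```text
s0 75 0.11345
s6 76 0.12353
s7 74 0.12368
d0 75 0.11391
d6 70 0.12387
d7 72 0.12377
((0.042556312904007854, -0.0530341181045344), 1.0346865591903527)
((-0.11052863251735623, -0.3453563500302437), 0.9015660165912576)
20.0167
```

```bash
python3 -c "
from h import *
print(robot.close_job())"
```

```text
the job is handed in; nothing more can be done
None
```

The screw is unscrewed to its stop and stays up by itself. The slide is drawn out to its front stop and let go. I handed the job in at about 20 s of the 72 s allowed; no verdict was reported.

- **Screw:** I gripped the knob once and pulled it up until it met the thread at about 3.7 mm. I then turned it about 3.6 rad anticlockwise with a total pull of 11–14 N, spring included, until the torque rose sharply. I backed off slightly and let go.
- **Slide:** I drew it by the handle until the force rose at about 55 mm, then let go and lifted clear.
- **Last checks:** The camera depth put the screw's rise at 9.9–10.2 mm (needed 9.7 mm), with no change after the slide was drawn. Triangulation put the slide at about 54 mm (needed 51 mm). The wrist force was near zero after letting go. The small things around the slide look unmoved in the pictures, but I did not measure their positions.
- **Checks that disagreed:**
  - **Torque at the stop:** the last joint briefly read 0.43 N m, over the 0.4 N m limit, while the wrist sensor read only 0.18 N m. I backed off at once.
  - **Tool travel:** the tool rose about 12.7 mm, more than the screw can, so the fingers probably slipped a little up the knob.
  - **Handle position:** one wrist-camera estimate was about 5 mm off the two-view triangulation. The depth reading explained most of that, and the grasp held.

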